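Count ointment pots through the gate of a counting tray

ROBOT

A 6-joint arm with a two-finger parallel gripper is mounted at the origin on the work surface. World frame = base frame: x ahead of the robot, y to its left, z up, the work surface at z = 0. Lengths are in m, angles in rad, forces in N, time in s.
With the tool pointing down it reaches from about 0.3 to 0.75 m from the base axis. Payload 8.5 kg.
Tool frame: the origin (TCP) lies at the centre of the arm's flange, where the gripper is bolted on; the fingertips stand 173 mm ahead of it and the grasp point (between the pads) lies 155 mm ahead of it; z points along the fingers, y is the line along which they close (so a half turn about z gives the same grasp; the last joint's range is limited). The gripper opens to 85 mm and grips with 20 to 120 N. Pads are 22 mm wide; open, the fingers measure 114 mm over their backs; the gripper's body (76 mm by 85 mm) begins 54 mm behind the grasp point. The pads swing forward as they close: fully open they stand 13 mm farther back than shut.
Start: joints at [-1.418, 0.381, 1.297, -0, 1.464, -0.215], TCP at [0.198, -0.513, 0.405] pointing down, gripper open.
Joint ranges: [-3.11, 3.11], [-0.89, 2.33], [0.22, 2.48], [-1.42, 4.56], [0.17, 2.85], [-2.88, 2.88]. Speed limits (rad/s): [2.39, 2.39, 3.14, 3.14, 3.14, 3.14].

INTERFACE

Orientations are given as a unit quaternion [w, x, y, z].
In Python, from workcell import env, get_image, camera_model, workorder gives the robot as it stands.
- The arm moves only by the tool carry_out, never from a script. Its argument "motion" is one flat list of numbers, 4 for each row, row after row: the shift along the tool's x, y, z in m, then the turn about the tool's z in rad. In form: [x, y, z, twist, x, y, z, twist, ...]. A call has exactly 8 rows; each row shifts and turns the commanded pose from where the row before left it, along the tool's axes as they then stand; what a row does not reach is not made up. A row lasts 1/10 s, in which the tool goes at most 50 mm and 8.59 degrees, less where a joint would pass 70% of its speed; a pose out of reach is approached as far as the arm can. A call with a gripper value outside its range is refused whole. "jaw" is the closure, from -1 (fully open) to 1 (shut), so that 0 is half open, set as the call begins (left out, the last holds). The fingers move at their own pace and stop on an object; "squeeze" is the grip in N (left out, the last holds). Time passes only in rows, so rows that do not move let the fingers close, or fill a call up. It gives the time, the measured TCP pose, the force, the opening and the grip force at its end, in the units of the state.
- env.observe(): the state, without advancing time (a new reading comes with each control period).
- get_image(name): name is "scene" or "top"; returns (picture, depth): 400x640x3 uint8, blue, green, red; 400x640 float32, m along the optical axis (not along the pixel's ray), 0 where there is no reading.
- camera_model(name): a dict with "camera_matrix" (3x3 intrinsics, pixels), "dist" ([k1, k2, p1, p2, k3] as OpenCV has them; the pictures are not rectified), "rvec" (rotation vector, rad) and "tvec" (3), from world to camera coordinates, as OpenCV has them. Camera axes: x right, y down, z forward; pixel columns grow to the right and rows downward; lengths in m; the calibration is good to about 2 mm. A picture is of the moment at which its call begins. camera_model takes no time and is no camera call.
- workorder.hand_in(): hands the job in; it is judged then, once.
The state is a dict: "time": time; "joints": joint angles; "joint_vel": joint speeds; "joint_efforts": joint torques, N m; "tool_pos": TCP position; "orientation": TCP orientation; "wrist_force": force on the tool from outside, world axes, zero at the start; "torque": the same for the moment, N m; "width": finger opening in m; "grip_force": force on a finger pad.
Only numpy, scipy, OpenCV 4.12 (cv2) and the standard library are available. Lean on these libraries where they do the work, as an engineer would, in place of code of your own. Each camera call takes 0.05 s, during which the arm holds its last target. There are 200 camera calls.

TASK

Count the three small ointment pots into the counting tray's channel: push them along the deck with the fingertips and through the gate one at a time, bringing the next pot up to the gate only after the one before has dropped into the channel. Do not pick any pot up, and leave the dropper bottle and the rubber stamp standing where they are on the deck.

Things in the scene. Friction and masses are not known exactly. Their poses are not given: they have to be found in the camera images.
- tray: grey painted metal counting tray, fixed, low fences on a raised deck. Origin on the desk under the deck's middle; z up, +y the sweeping direction (deck, gate, channel), x across. Deck: flat, top 64 mm above the desk, 250 mm wide, y -100 (open edge, no fence) to +72 mm. Side fences at x +-121 mm, y -100 to +15 mm; all fences are 8 mm thick and rise 20 mm above the deck
- gate (a point): middle of the gate at deck height: tray x 0, y +68, z 64 mm; tray axes. Two slanting fences funnel to it, centre lines from tray (x +-118, y +10) to (+-28, +68) mm. The opening is about 50 mm wide: one pot passes, not two abreast. A pot is up at the gate when its centre is beyond tray y +45 mm and it has not dropped
- channel (a point): centre of the channel's floor: tray x 0, y +123, z 4 mm; tray axes. The channel is an open-topped slot just past the gate: x -32 to +32, y +72 to +175 mm, wall tops 72 mm above the desk. The deck ends over it in a sheer 60 mm drop at y +72 mm: a pot whose centre is pushed some mm past that edge falls in by itself
- pot_a: one of three identical white screw-lid ointment pots: a flat round disc 34 mm in diameter and 16 mm high, about 25 g, starting flat on the tray's deck behind the gate. Origin at its centre (8 mm above the deck while it lies flat)
- pot_b: one of three identical white screw-lid ointment pots: a flat round disc 34 mm in diameter and 16 mm high, about 25 g, starting flat on the tray's deck behind the gate. Origin at its centre (8 mm above the deck while it lies flat)
- pot_c: one of three identical white screw-lid ointment pots: a flat round disc 34 mm in diameter and 16 mm high, about 25 g, starting flat on the tray's deck behind the gate. Origin at its centre (8 mm above the deck while it lies flat)
- dropper: small amber dropper bottle with a black cap, 25 mm in diameter, 55 mm tall, standing at one side of the deck near the side fence. Origin at the centre of its underside, z up. To be left alone
- stamp: rubber stamp with a black base 24 x 24 mm and a wooden knob, 52 mm tall, standing at the other side of the deck near the side fence. Origin at the centre of its underside, z up. To be left alone

How it is judged:
On the way, in this order (a step that is already met when the one before it is completed fails the run):
1. a first pot is down in the channel (((y of pot_a in the frame of tray between 0.072 and 0.175 m and x of pot_a in the frame of tray between -0.032 and 0.032 m and z of pot_a in the frame of tray below 0.06 m) or (y of pot_b in the frame of tray between 0.072 and 0.175 m and x of pot_b in the frame of tray between -0.032 and 0.032 m and z of pot_b in the frame of tray below 0.06 m) or (y of pot_c in the frame of tray between 0.072 and 0.175 m and x of pot_c in the frame of tray between -0.032 and 0.032 m and z of pot_c in the frame of tray below 0.06 m))), for 0.1 s.
2. a second pot has followed it ((((y of pot_a in the frame of tray between 0.072 and 0.175 m and x of pot_a in the frame of tray between -0.032 and 0.032 m and z of pot_a in the frame of tray below 0.06 m) and (y of pot_b in the frame of tray between 0.072 and 0.175 m and x of pot_b in the frame of tray between -0.032 and 0.032 m and z of pot_b in the frame of tray below 0.06 m)) or ((y of pot_a in the frame of tray between 0.072 and 0.175 m and x of pot_a in the frame of tray between -0.032 and 0.032 m and z of pot_a in the frame of tray below 0.06 m) and (y of pot_c in the frame of tray between 0.072 and 0.175 m and x of pot_c in the frame of tray between -0.032 and 0.032 m and z of pot_c in the frame of tray below 0.06 m)) or ((y of pot_b in the frame of tray between 0.072 and 0.175 m and x of pot_b in the frame of tray between -0.032 and 0.032 m and z of pot_b in the frame of tray below 0.06 m) and (y of pot_c in the frame of tray between 0.072 and 0.175 m and x of pot_c in the frame of tray between -0.032 and 0.032 m and z of pot_c in the frame of tray below 0.06 m)))), for 0.1 s.
3. the third pot has followed (y of pot_a in the frame of tray between 0.072 and 0.175 m and x of pot_a in the frame of tray between -0.032 and 0.032 m and z of each of pot_a, pot_b, pot_c in the frame of tray below 0.06 m and y of pot_b in the frame of tray between 0.072 and 0.175 m and x of pot_b in the frame of tray between -0.032 and 0.032 m and y of pot_c in the frame of tray between 0.072 and 0.175 m and x of pot_c in the frame of tray between -0.032 and 0.032 m), for 0.1 s.
At the end, for the whole second after the job is handed in: All three pots lie at rest (slower than 20 mm/s) in the channel, their centres inside its outline and below the deck (under 60 mm above the desk); the dropper bottle and the stamp stand upright (within 0.3 rad) and within 15 mm of where they started (all of step 3 and linear speed of each of pot_a, pot_b, pot_c below 0.02 m/s and distance of each of dropper, stamp from where it was at the start of the episode below 0.015 m and angle between each of dropper, stamp's own z axis and vertical below 0.3 rad); the robot touches nothing.
It fails at once if a pot is lifted: its centre is more than 88 mm above the desk (16 mm above where it slides) (height (world z) of any of pot_a, pot_b, pot_c above 0.088 m).
It fails at once if two pots are up at the gate together: both centres beyond tray y = +45 mm and neither dropped (((y of pot_a in the frame of tray above 0.045 m and z of pot_a in the frame of tray above 0.06 m) and (y of pot_b in the frame of tray above 0.045 m and z of pot_b in the frame of tray above 0.06 m)) or ((y of pot_a in the frame of tray above 0.045 m and z of pot_a in the frame of tray above 0.06 m) and (y of pot_c in the frame of tray above 0.045 m and z of pot_c in the frame of tray above 0.06 m)) or ((y of pot_b in the frame of tray above 0.045 m and z of pot_b in the frame of tray above 0.06 m) and (y of pot_c in the frame of tray above 0.045 m and z of pot_c in the frame of tray above 0.06 m))).
It fails at once if the dropper bottle or the stamp is pushed more than 15 mm or tipped more than 0.3 rad (not (distance of each of dropper, stamp from where it was at the start of the episode below 0.015 m and angle between each of dropper, stamp's own z axis and vertical below 0.3 rad)).
It also fails if it takes over 61 s, if anything falls off the work surface, if the arm or the gripper's body presses on something with over 40 N, if the wrist force passes 120 N, or if a joint passes its speed limit or range.

## Working session

There is one attempt and no reset: what is moved stays moved. The work goes in short steps, Python scripts to look and compute and a tool call to move; the robot and the scene stay as the last step left them, time stands still between calls to the robot, and variables do not carry over. Pictures are saved under pics/ and viewed, at most 10 in all, crops included, and the job is handed in when it is done.

Besides the shell and the picture viewer there is one more tool, called after "Emit:" as a command line: name --argument value ..., lists and objects as JSON in quotes. carry_out: Moves the arm, as the interface text tells. Its arguments: {"type":"object","properties":{"motion":{"type":"array"},"jaw":{"type":"number"},"squeeze":{"type":"number"}},"required":["motion"]}

```bash
mkdir -p pics; python3 - <<'E'
from workcell import env,get_image,camera_model
import cv2,numpy as np
for n in("top","scene"):
    p,d=get_image(n); cv2.imwrite(f"pics/{n}0.png",p); np.save(f"pics/{n}0d.npy",d)
    print(n,{k:np.round(v,3).tolist() for k,v in camera_model(n).items()})
s=env.observe();print(s)
E
```

```text
top {'camera_matrix': [[466.654, 0.0, 313.541], [0.0, 466.654, 197.023], [0.0, 0.0, 1.0]], 'dist': [0.047, 0.0, 0.0, 0.0, 0.0], 'rvec': [2.146, -2.206, 0.129], 'tvec': [0.049, 0.608, 0.654]}
scene {'camera_matrix': [[446.735, 0.0, 318.948], [0.0, 446.735, 193.11], [0.0, 0.0, 1.0]], 'dist': [0.041, 0.0, 0.0, 0.0, 0.0], 'rvec': [1.683, 1.901, -0.741], 'tvec': [0.044, -0.376, 1.127]}
{'time': 0.1, 'joints': array([-1.41832333e+00,  3.81114887e-01,  1.29815589e+00,  3.00170006e-05,
        1.46360309e+00, -2.15253135e-01]), 'joint_vel': array([-0.00086494, -0.00091356, -0.00312171, -0.00031512, -0.0013018 ,
        0.00057837]), 'joint_efforts': array([ 3.38226797e-03, -4.49223804e+01, -2.31655544e+01, -3.26516465e-04,
        3.59168873e-03,  4.06171438e-06]), 'tool_pos': array([ 0.19773942, -0.51317716,  0.40419056]), 'orientation': array([-6.39821353e-04,  9.83144844e-01,  1.82827255e-01,  3.50193146e-05]), 'wrist_force': array([0.26876886, 0.10219774, 0.40823751]), 'torque': array([-0.02570724, -0.00350998, -0.01468545]), 'grip_force': 0.0, 'width': 0.08541602922896557}
```

View pics/top0.png

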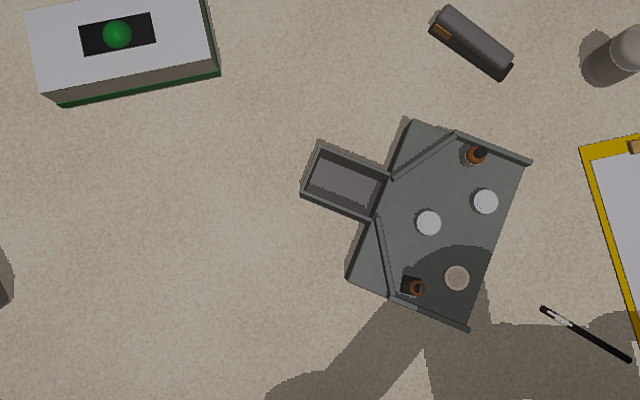

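View pics/scene0.png

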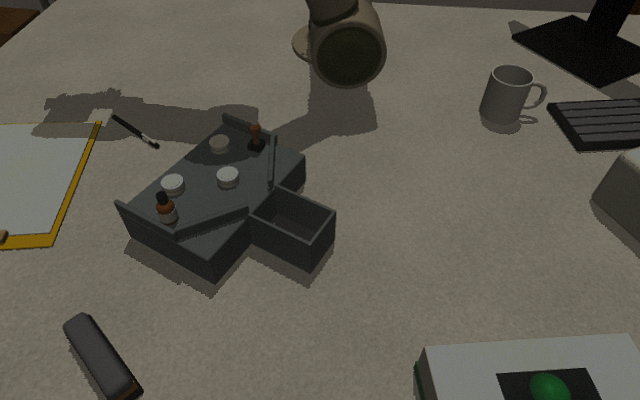

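The top view shows the tray. The pots are at about (486,201), (428,223) and (456,278), the dropper at (475,155) and the stamp at (412,287). The gate is near (380,198) and the channel near (345,183). The scene view agrees.

```bash
cat > h.py <<'E'
import cv2,numpy as np
from workcell import env,get_image,camera_model
def cam(n):
    m=camera_model(n);K=np.array(m["camera_matrix"]);D=np.array(m["dist"]);R=cv2.Rodrigues(np.array(m["rvec"],float))[0];t=np.array(m["tvec"],float).ravel();return K,D,R,t
def ray(n,px,z):
    K,D,R,t=cam(n);u=cv2.undistortPoints(np.array(px,float).reshape(-1,1,2),K,D).reshape(-1,2)
    d=np.c_[u,np.ones(len(u))]@R;c=-R.T@t
    return c+d*((z-c[2])/d[:,2])[:,None]
def cloud(n,dep):
    K,D,R,t=cam(n);h,w=dep.shape;g=np.stack(np.meshgrid(np.arange(w),np.arange(h)),-1).reshape(-1,1,2).astype(float)
    u=cv2.undistortPoints(g,K,D).reshape(-1,2);P=np.c_[u,np.ones(len(u))]*dep.reshape(-1,1)
    return ((P-t)@R).reshape(h,w,3)
E
python3 - <<'E'
from h import *
p=cv2.imread("pics/top0.png");d=np.load("pics/top0d.npy");W=cloud("top",d)
z=W[...,2];roi=np.zeros(z.shape,bool);roi[100:345,290:540]=1
print("deck z",[W[r,c].round(4).tolist() for r,c in((200,455),(250,430),(183,345))])
deck=roi&(abs(z-.064)<.012)
m=cv2.morphologyEx(deck.astype(np.uint8),cv2.MORPH_OPEN,np.ones((3,3)));print(m.sum())
# corner points on known heights
for nm,px,h in(("chan outer",[(318,140),(390,175),(371,220),(302,193)],.072),("fence ends outer",[(532,160),(469,331)],.084),("fence fronts",[(456,131),(390,297)],.084),("gate fence",[(392,179),(378,218)],.084)):
    print(nm,ray("top",px,h).round(4)[:,:2].tolist())
hsv=cv2.cvtColor(p,cv2.COLOR_BGR2HSV)
M=((roi)&(z>.073)&(z<.09)).astype(np.uint8)
for (u,v) in((486,201),(428,223),(456,278)):
    s=p[v,u].astype(int);mm=np.zeros_like(M);mm[v-18:v+19,u-18:u+19]=1
    q=(np.abs(p.astype(int)-s).max(2)<35)&(mm>0)
    k=(q&(M>0)).astype(np.uint8);n,l,st,c=cv2.connectedComponentsWithStats(k);i=1+st[1:,4].argmax()
    print("pot",c[i],st[i],ray("top",[c[i]],.080).round(4)[0])
T=(roi)&(z>.095)
n,l,st,c=cv2.connectedComponentsWithStats(T.astype(np.uint8))
for i in range(1,n):
    if st[i,4]>15: print("tall",c[i],st[i,4],np.median(W[l==i],0).round(4),z[l==i].max())
E
```

```text
deck z [[0.596, -0.1647, 0.063], [0.5275, -0.1259, 0.0633], [0.6316, -0.0168, 0.005]]
19547
chan outer [[0.6843, 0.0245], [0.6323, -0.0739], [0.5707, -0.045], [0.6105, 0.0488]]
fence ends outer [[0.6459, -0.265], [0.4216, -0.1653]]
fence fronts [[0.6891, -0.1647], [0.4677, -0.0642]]
gate fence [[0.625, -0.0741], [0.5725, -0.0529]]
pot [485.5577342  201.34858388] [474 189  24  25 459] [ 0.5915 -0.2004  0.08  ]
pot [428.3580786  222.75327511] [417 211  25  25 458] [ 0.5645 -0.1214  0.08  ]
pot [456.59836066 277.55122951] [445 265  25  26 488] [ 0.4905 -0.1549  0.08  ]
tall [476.38297872 153.68439716] 282 [ 0.6521 -0.1814  0.1008] 0.7119337355729933
tall [415.05479452 287.38356164] 146 [ 0.4826 -0.0901  0.1121] 0.7119337355729933
```

```bash
python3 - <<'E'
import cv2
p=cv2.imread("pics/top0.png")[100:345,290:550];cv2.imwrite("pics/crop.png",cv2.resize(p,None,fx=2.4,fy=2.4,interpolation=cv2.INTER_CUBIC))
E
```

```text
(no output)
```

View pics/crop.png

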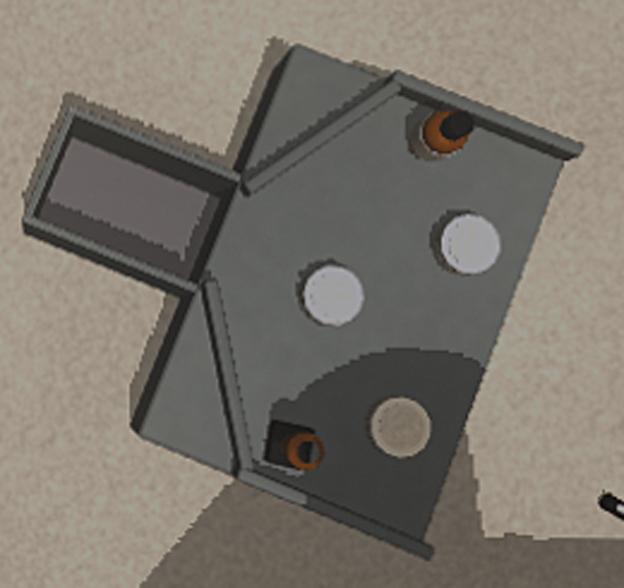

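The crop confirms the layout: deck axis is about 66° in world, and the pots, dropper and stamp are well apart. I'll push each pot with the jaws about 20 mm apart, so the two fingertips cage it, taking the nearest pot first.

```bash
cat > plan.py <<'E'
from h import *
from scipy.spatial.transform import Rotation as Ro
A=np.radians(66.0);O=np.array([.574,-.123])
X=np.array([np.sin(A),-np.cos(A)]);Y=np.array([np.cos(A),np.sin(A)])
def tray(p):d=np.asarray(p)[...,:2]-O;return np.stack([d@X,d@Y],-1)
def state():
    s=env.observe();w,x,y,z=s["orientation"];R=Ro.from_quat([x,y,z,w]).as_matrix()
    return np.r_[s["tool_pos"],np.arctan2(R[1,0],R[0,0])],s
def plan(wps,cur=None):
    """wps: (tray x mm, tray y mm, tip mm above deck, heading deg rel. tray +y CCW, rows)"""
    if cur is None: cur,s=state();print("t",s["time"],"tray",(tray(cur)*1000).round(1),"tip",round((cur[2]-.237)*1000,1),"hd",np.degrees(cur[3]-A).round(1),"w",s["width"])
    rows=[]
    for x,y,h,a,n in wps:
        g=np.r_[O+x/1e3*X+y/1e3*Y,.237+h/1e3,A+np.radians(a)]
        st=cur.copy()
        for i in range(1,n+1):
            t=st+(g-st)*i/n;d=t-cur;c,s_=np.cos(cur[3]),np.sin(cur[3])
            r=[round(c*d[0]+s_*d[1],3),round(s_*d[0]-c*d[1],3),round(-d[2],3),round(-d[3],2)]
            rows.append(r);v=np.array([c*r[0]+s_*r[1],s_*r[0]-c*r[1],-r[2],-r[3]]);cur=cur+v
    while len(rows)%8: rows.append([0,0,0,0])
    for i in range(0,len(rows),8): print([v for r in rows[i:i+8] for v in r])
    print("end tray",(tray(cur)*1000).round(1),"hd",np.degrees(cur[3]-A).round(1))
E
python3 -c "
from plan import *
plan([(-10,-45,110,0,14),(-10,-45,110,0,2),(-10,-43,6,0,7),(-10,-43,6,0,1)])"
```

```text
t 0.1 tray [-185.  -509.5] tip 167.2 hd -44.9 w 0.08541602922896557
[np.float64(0.032), np.float64(-0.015), np.float64(0.004), np.float64(-0.06), np.float64(0.033), np.float64(-0.012), np.float64(0.004), np.float64(-0.05), np.float64(0.034), np.float64(-0.011), np.float64(0.004), np.float64(-0.06), np.float64(0.034), np.float64(-0.009), np.float64(0.004), np.float64(-0.05), np.float64(0.035), np.float64(-0.007), np.float64(0.004), np.float64(-0.06), np.float64(0.035), np.float64(-0.005), np.float64(0.005), np.float64(-0.06), np.float64(0.036), np.float64(-0.003), np.float64(0.004), np.float64(-0.05), np.float64(0.035), np.float64(-0.001), np.float64(0.004), np.float64(-0.06)]
[np.float64(0.036), np.float64(0.001), np.float64(0.004), np.float64(-0.05), np.float64(0.035), np.float64(0.002), np.float64(0.004), np.float64(-0.06), np.float64(0.035), np.float64(0.005), np.float64(0.004), np.float64(-0.06), np.float64(0.035), np.float64(0.007), np.float64(0.004), np.float64(-0.05), np.float64(0.034), np.float64(0.009), np.float64(0.004), np.float64(-0.06), np.float64(0.034), np.float64(0.01), np.float64(0.004), np.float64(-0.05), np.float64(0.0), np.float64(0.0), np.float64(0.0), np.float64(-0.0), np.float64(0.0), np.float64(0.0), np.float64(0.0), np.float64(-0.0)]
[np.float64(0.0), np.float64(0.0), np.float64(0.015), np.float64(-0.0), np.float64(0.001), np.float64(0.0), np.float64(0.015), np.float64(-0.0), np.float64(-0.0), np.float64(0.0), np.float64(0.015), np.float64(-0.0), np.float64(0.0), np.float64(0.0), np.float64(0.015), np.float64(-0.0), np.float64(0.0), np.float64(0.0), np.float64(0.014), np.float64(-0.0), np.float64(0.001), np.float64(0.0), np.float64(0.015), np.float64(-0.0), np.float64(0.0), np.float64(0.0), np.float64(0.015), np.float64(-0.0), np.float64(0.0), np.float64(0.0), np.float64(0.0), np.float64(-0.0)]
end tray [-10.3 -43. ] hd -0.2
```

Emit:
carry_out --motion '[0.032,-0.015,0.004,-0.06,0.033,-0.012,0.004,-0.05,0.034,-0.011,0.004,-0.06,0.034,-0.009,0.004,-0.05,0.035,-0.007,0.004,-0.06,0.035,-0.005,0.005,-0.06,0.036,-0.003,0.004,-0.05,0.035,-0.001,0.004,-0.06]' --jaw 0.53 --squeeze 20

```text
time: 0.9
tool_pos: [0.3981, -0.3105, 0.3713]
orientation: [-0.0, 0.917, 0.399, -0.0]
wrist_force: [0.2, 0.2, 0.5]
width: 0.0198
grip_force: 0.0
```

Emit:
carry_out --motion '[0.036,0.001,0.004,-0.05,0.035,0.002,0.004,-0.06,0.035,0.005,0.004,-0.06,0.035,0.007,0.004,-0.05,0.034,0.009,0.004,-0.06,0.034,0.01,0.004,-0.05,0,0,0,0,0,0,0,0]'

```text
time: 1.7
tool_pos: [0.5464, -0.1595, 0.3472]
orientation: [-0.0, 0.84, 0.543, -0.0]
wrist_force: [-0.5, -0.2, 0.5]
width: 0.0202
grip_force: 0.0
```

```bash
sed -i 's/print(\[v for r/print([float(v) for r/' plan.py; python3 -c "
from plan import *
p,d=get_image('top');cv2.imwrite('pics/top1.png',p)
plan([(-10,-45,110,0,1),(-10,-43,6,0,7)])"
```

```text
t 1.75 tray [-10.4 -45.3] tip 110.5 hd -0.3 w 0.02007488397129142
[0.0, 0.0, 0.0, -0.0, 0.0, 0.0, 0.015, -0.0, 0.001, 0.0, 0.015, -0.0, -0.0, 0.0, 0.015, -0.0, 0.0, 0.0, 0.015, -0.0, 0.001, 0.0, 0.015, -0.0, -0.0, 0.0, 0.015, -0.0, 0.0, 0.0, 0.014, -0.0]
end tray [-10.4 -43.3] hd -0.3
```

Emit:
carry_out --motion '[0,0,0.015,0,0.001,0,0.015,0,0,0,0.015,0,0,0,0.015,0,0.001,0,0.015,0,0,0,0.015,0,0,0,0.014,0,0,0,0,0]'

```text
time: 2.55
tool_pos: [0.5462, -0.159, 0.2424]
orientation: [-0.001, 0.84, 0.542, -0.001]
wrist_force: [-0.5, 0.1, -0.3]
width: 0.0198
grip_force: 0.0
```

```bash
python3 -c "
from plan import *
p,d=get_image('scene');cv2.imwrite('pics/s2.png',cv2.resize(p[80:280,90:370],None,fx=2.5,fy=2.5))
plan([(-8,-28,6,0,2),(0,12,6,0,5),(0,40,6,0,3),(0,40,6,0,1)])"
```

```text
t 2.6 tray [-10.4 -44. ] tip 6.5 hd -0.3 w 0.019758388172870654
[0.008, 0.001, 0.0, -0.0, 0.008, 0.001, 0.001, -0.01, 0.008, 0.002, -0.0, 0.0, 0.008, 0.001, -0.0, 0.0, 0.008, 0.002, -0.0, 0.0, 0.008, 0.002, -0.0, 0.0, 0.008, 0.001, -0.0, 0.0, 0.009, 0.0, -0.0, 0.0]
[0.01, 0.0, -0.0, 0.0, 0.009, 0.001, -0.0, 0.0, 0.0, -0.0, -0.0, 0.0, 0.0, 0.0, 0.0, 0.0, 0.0, 0.0, 0.0, 0.0, 0.0, 0.0, 0.0, 0.0, 0.0, 0.0, 0.0, 0.0, 0.0, 0.0, 0.0, 0.0]
end tray [ 0.4 40. ] hd 0.2
```

View pics/s2.png

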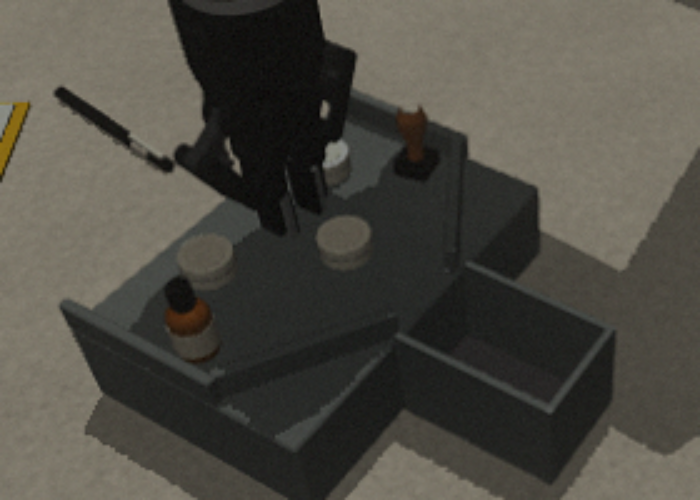

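The crop shows the fingertips at (285,225), just behind the middle pot at (343,242), and clear of everything else. I'll drop another 2 mm and push.

Emit:
carry_out --motion '[0.008,0.001,0.002,0,0.008,0.001,0,0,0.008,0.002,0,0,0.008,0.001,0,0,0.008,0.002,0,0,0.008,0.002,0,0,0.008,0.001,0,0,0.008,0,0,0]'

```text
time: 3.4
tool_pos: [0.5829, -0.1033, 0.2417]
orientation: [0.0, 0.84, 0.543, 0.0]
wrist_force: [0.2, -1.1, 2.1]
width: 0.0202
grip_force: 0.5
```

```bash
python3 -c "
from plan import *
p,d=get_image('scene');cv2.imwrite('pics/s3.png',cv2.resize(p[80:280,90:370],None,fx=2.5,fy=2.5))
plan([(0,56,4,0,5),(0,56,4,0,3)])"
```

```text
t 3.45 tray [-0.1 22.6] tip 4.7 hd -0.2 w 0.020151009366368572
[0.007, -0.0, 0.0, -0.0, 0.006, -0.0, 0.0, -0.0, 0.007, -0.0, 0.0, -0.0, 0.007, -0.0, 0.001, -0.0, 0.006, -0.0, -0.0, -0.0, 0.0, -0.0, -0.0, -0.0, 0.0, -0.0, -0.0, -0.0, 0.0, -0.0, -0.0, -0.0]
end tray [ 0.  55.6] hd -0.2
```

View pics/s3.png

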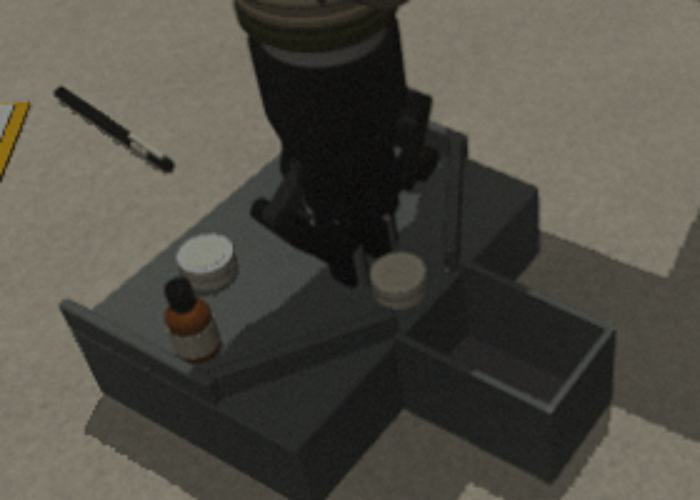

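The pot at (398,278) is caged between the fingertips and lined up with the gate. I'll keep pushing.

Emit:
carry_out --motion '[0.007,0,0,0,0.006,0,0,0,0.007,0,0,0,0.007,0,0,0,0.006,0,0,0,0,0,0,0,0,0,0,0,0,0,0,0]'

```text
time: 4.25
tool_pos: [0.596, -0.0739, 0.2417]
orientation: [-0.0, 0.84, 0.543, -0.0]
wrist_force: [-0.2, -0.4, -0.5]
width: 0.0201
grip_force: 0.0
```

```bash
python3 -c "
from plan import *
p,d=get_image('scene');q,d=get_image('top');cv2.imwrite('pics/s4.png',np.hstack([cv2.resize(p[80:280,90:370],(400,286)),cv2.resize(q[115:315,290:570],(400,286))]))
# P1 approach: pot (47.5,-63.6), heading 23
plan([(0,30,4,0,3),(0,30,60,0,2),(63,-105,60,23,8),(63,-105,60,23,1),(63,-105,4,23,5),(63,-105,4,23,1)])"
```

```text
t 4.35 tray [ 0.1 53.7] tip 4.7 hd -0.3 w 0.019892812877012674
[-0.008, -0.0, 0.0, -0.0, -0.008, -0.0, 0.0, -0.0, -0.008, -0.0, 0.001, -0.0, 0.0, -0.0, -0.028, -0.0, 0.0, -0.0, -0.028, -0.0, -0.017, 0.008, -0.0, -0.05, -0.017, 0.007, -0.0, -0.05, -0.017, 0.006, -0.0, -0.05]
[-0.018, 0.006, -0.0, -0.05, -0.018, 0.004, -0.0, -0.05, -0.019, 0.004, -0.0, -0.05, -0.018, 0.002, -0.0, -0.06, -0.018, 0.002, -0.0, -0.05, -0.0, -0.0, -0.0, 0.0, -0.0, -0.0, 0.011, 0.0, -0.0, -0.0, 0.011, 0.0]
[-0.0, -0.0, 0.011, 0.0, -0.0, -0.0, 0.012, 0.0, -0.0, -0.0, 0.011, 0.0, -0.0, -0.0, -0.0, 0.0, 0.0, 0.0, 0.0, 0.0, 0.0, 0.0, 0.0, 0.0, 0.0, 0.0, 0.0, 0.0, 0.0, 0.0, 0.0, 0.0]
end tray [  63.1 -104.5] hd 23.2
```

View pics/s4.png

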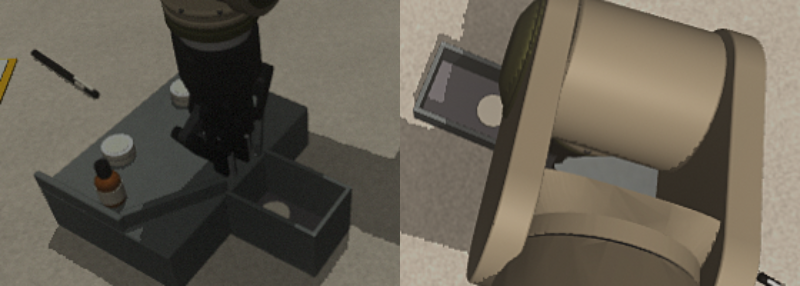

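The first pot lies in the channel, at (275,210) in the left view and (490,110) in the right. Next is the pot beside the dropper.

Emit:
carry_out --motion '[-0.008,0,0,0,-0.008,0,0,0,-0.008,0,0,0,0,0,-0.028,0,0,0,-0.028,0,-0.017,0.008,0,-0.05,-0.017,0.007,0,-0.05,-0.017,0.006,0,-0.05]'

```text
time: 5.15
tool_pos: [0.5867, -0.1521, 0.298]
orientation: [0.0, 0.796, 0.605, 0.0]
wrist_force: [0.3, 0.5, 0.0]
width: 0.0201
grip_force: 0.0
```

Emit:
carry_out --motion '[-0.018,0.006,0,-0.05,-0.018,0.004,0,-0.05,-0.019,0.004,0,-0.05,-0.018,0.002,0,-0.06,-0.018,0.002,0,-0.05,0,0,0,0,0,0,0.011,0,0,0,0.011,0]'

```text
time: 5.95
tool_pos: [0.589, -0.2432, 0.2748]
orientation: [-0.0, 0.712, 0.702, 0.0]
wrist_force: [0.2, 0.1, 0.1]
width: 0.0205
grip_force: 0.0
```

Emit:
carry_out --motion '[0,0,0.011,0,0,0,0.012,0,0,0,0.011,0,0,0,0,0,0,0,0,0,0,0,0,0,0,0,0,0,0,0,0,0]'

```text
time: 6.75
tool_pos: [0.5893, -0.2439, 0.2421]
orientation: [0.0, 0.712, 0.702, 0.0]
wrist_force: [-0.1, 0.3, 0.1]
width: 0.0202
grip_force: 0.0
```

```bash
python3 -c "
from plan import *
p,d=get_image('scene');q,d=get_image('top');cv2.imwrite('pics/s5.png',np.hstack([cv2.resize(p[80:280,90:370],(400,286)),cv2.resize(q[115:315,290:570],(400,286))]))
# pot to (5,35) heading 23: tool 24.7 behind -> (14.6,12)
plan([(55,-86,4,23,3),(12,9,4,23,13)])"
```

```text
t 6.85 tray [  63.1 -104.2] tip 5.0 hd 23.3 w 0.020239957763740952
[0.007, -0.0, 0.0, 0.0, 0.006, -0.0, 0.001, 0.0, 0.007, -0.0, -0.0, 0.0, 0.008, -0.0, -0.0, 0.0, 0.008, -0.0, -0.0, 0.0, 0.008, -0.001, -0.0, 0.0, 0.008, 0.0, -0.0, 0.0, 0.008, 0.0, -0.0, 0.0]
[0.008, -0.0, -0.0, 0.0, 0.008, -0.0, -0.0, 0.0, 0.008, -0.0, -0.0, 0.0, 0.008, -0.001, -0.0, 0.0, 0.008, 0.0, -0.0, 0.0, 0.008, 0.0, -0.0, 0.0, 0.008, -0.0, -0.0, 0.0, 0.008, -0.0, -0.0, 0.0]
end tray [12.3  8.9] hd 23.3
```

View pics/s5.png

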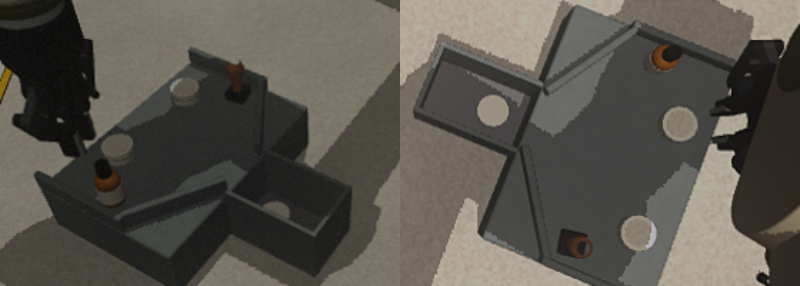

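The fingers are just behind the pot at (680,123), and the dropper and stamp haven't moved. I'll push diagonally inward.

Emit:
carry_out --motion '[0.007,0,0,0,0.007,0,0,0,0.007,0,0,0,0.008,0,0,0,0.008,0,0,0,0.008,0,0,0,0.008,0,0,0,0.008,0,0,0]'

```text
time: 7.65
tool_pos: [0.5901, -0.1821, 0.2418]
orientation: [0.0, 0.712, 0.703, 0.0]
wrist_force: [-0.4, -0.5, 0.5]
width: 0.0201
grip_force: 0.1
```

Emit:
carry_out --motion '[0.008,0,0,0,0.008,0,0,0,0.008,0,0,0,0.008,0,0,0,0.008,0,0,0,0.008,0,0,0,0.008,0,0,0,0.006,0,0,0]'

```text
time: 8.45
tool_pos: [0.5909, -0.1201, 0.2417]
orientation: [-0.0, 0.712, 0.703, -0.0]
wrist_force: [0.3, 0.1, 0.4]
width: 0.0203
grip_force: 0.1
```

```bash
python3 -c "
from plan import *
p,d=get_image('scene');cv2.imwrite('pics/s6.png',cv2.resize(p[80:280,90:370],None,fx=2.5,fy=2.5))
plan([(5,28,4,12,4),(0,40,4,0,3),(0,56,4,0,5),(0,56,4,0,4)])"
```

```text
t 8.5 tray [13.9 10.1] tip 4.7 hd 23.3 w 0.01992992223551027
[0.005, -0.0, 0.0, 0.05, 0.005, -0.001, 0.0, 0.05, 0.005, -0.001, 0.001, 0.05, 0.005, -0.001, -0.0, 0.05, 0.004, -0.001, -0.0, 0.07, 0.004, -0.001, -0.0, 0.07, 0.004, -0.001, -0.0, 0.07, 0.003, -0.0, -0.0, -0.0]
[0.004, -0.0, -0.0, -0.0, 0.003, -0.0, -0.0, -0.0, 0.003, -0.0, -0.0, -0.0, 0.003, -0.0, -0.0, -0.0, 0.0, -0.0, -0.0, -0.0, 0.0, -0.0, -0.0, -0.0, 0.0, -0.0, -0.0, -0.0, 0.0, -0.0, -0.0, -0.0]
end tray [ 0.  55.6] hd -0.2
```

View pics/s6.png

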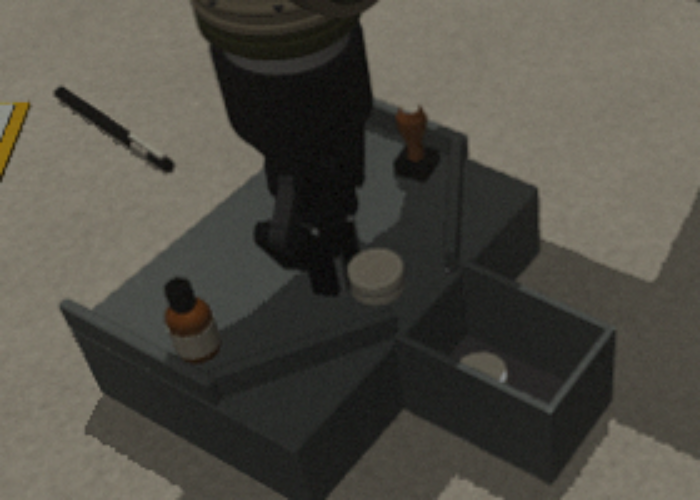

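The second pot at (375,275) is caged and near the gate line. I'll straighten up and push it through.

Emit:
carry_out --motion '[0.005,0,0,0.05,0.005,-0.001,0,0.05,0.005,-0.001,0,0.05,0.005,-0.001,0,0.05,0.004,-0.001,0,0.07,0.004,-0.001,0,0.07,0.004,-0.001,0,0.07,0.003,0,0,0]'

```text
time: 9.3
tool_pos: [0.5914, -0.0853, 0.2417]
orientation: [0.0, 0.84, 0.543, -0.0]
wrist_force: [0.5, -0.4, 0.4]
width: 0.0203
grip_force: 0.1
```

Emit:
carry_out --motion '[0.004,0,0,0,0.003,0,0,0,0.003,0,0,0,0.003,0,0,0,0,0,0,0,0,0,0,0,0,0,0,0,0,0,0,0]'

```text
time: 10.1
tool_pos: [0.5967, -0.0738, 0.2417]
orientation: [-0.0, 0.84, 0.543, -0.0]
wrist_force: [-0.5, -0.5, 0.7]
width: 0.02
grip_force: 0.0
```

```bash
python3 -c "
from plan import *
p,d=get_image('scene');q,d=get_image('top');cv2.imwrite('pics/s7.png',np.hstack([cv2.resize(p[80:280,90:370],(400,286)),cv2.resize(q[115:315,290:570],(400,286))]))
# P3 pot (-63.3,-63.1) heading -29
plan([(0,30,4,0,3),(0,30,60,0,2),(-84.5,-101.6,60,-29,8),(-84.5,-101.6,60,-29,1),(-84.5,-101.6,4,-29,5),(-84.5,-101.6,4,-29,1)])"
```

```text
t 10.2 tray [ 0.7 54.2] tip 4.7 hd -0.2 w 0.020455026979488138
[-0.008, -0.0, 0.0, -0.0, -0.008, -0.0, 0.0, -0.0, -0.008, -0.001, 0.001, -0.0, -0.0, 0.0, -0.028, -0.0, -0.0, 0.0, -0.028, -0.0, -0.017, -0.01, -0.0, 0.06, -0.017, -0.01, -0.0, 0.07, -0.017, -0.008, -0.0, 0.06]
[-0.019, -0.007, -0.0, 0.06, -0.018, -0.006, -0.0, 0.06, -0.019, -0.005, -0.0, 0.07, -0.019, -0.004, -0.0, 0.06, -0.02, -0.002, -0.0, 0.06, 0.0, -0.0, -0.0, 0.0, 0.0, -0.0, 0.011, 0.0, 0.0, -0.0, 0.011, 0.0]
[0.0, -0.0, 0.011, 0.0, 0.0, -0.0, 0.012, 0.0, 0.0, -0.0, 0.011, 0.0, 0.0, -0.0, -0.0, 0.0, 0.0, 0.0, 0.0, 0.0, 0.0, 0.0, 0.0, 0.0, 0.0, 0.0, 0.0, 0.0, 0.0, 0.0, 0.0, 0.0]
end tray [ -84.5 -101.9] hd -28.9
```

View pics/s7.png

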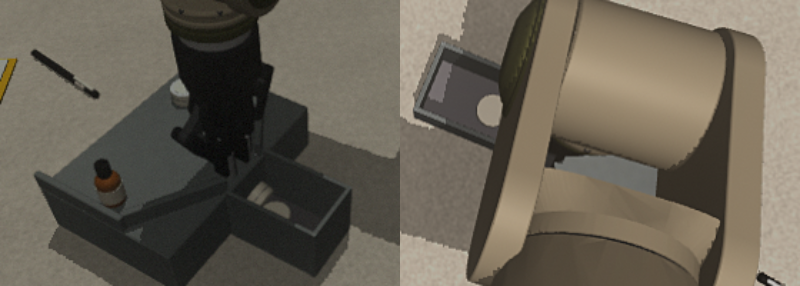

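The second pot is down in the channel, leaning on its wall at (262,192). Now the last pot. The knuckles already passed over the dropper without contact, and the stamp is shorter.

Emit:
carry_out --motion '[-0.008,0,0,0,-0.008,0,0,0,-0.008,-0.001,0,0,0,0,-0.028,0,0,0,-0.028,0,-0.017,-0.01,0,0.06,-0.017,-0.01,0,0.07,-0.017,-0.008,0,0.06]'

```text
time: 11.0
tool_pos: [0.5363, -0.1281, 0.2979]
orientation: [0.0, 0.888, 0.459, 0.0]
wrist_force: [-0.3, -0.8, 0.0]
width: 0.0202
grip_force: 0.0
```

Emit:
carry_out --motion '[-0.019,-0.007,0,0.06,-0.018,-0.006,0,0.06,-0.019,-0.005,0,0.07,-0.019,-0.003,0,0.06,-0.02,-0.001,0,0.06,0,0,0,0,0,0,0.011,0,0,0,0.011,0]'

```text
time: 11.8
tool_pos: [0.457, -0.1829, 0.2749]
orientation: [0.0, 0.948, 0.319, 0.0]
wrist_force: [1.4, 0.1, 0.1]
width: 0.02
grip_force: 0.0
```

Emit:
carry_out --motion '[0,0,0.011,0,0,0,0.012,0,0,0,0.011,0,0,0,0,0,0,0,0,0,0,0,0,0,0,0,0,0,0,0,0,0]'

```text
time: 12.6
tool_pos: [0.4568, -0.1831, 0.2421]
orientation: [0.0, 0.948, 0.318, 0.0]
wrist_force: [-0.1, 0.1, -0.6]
width: 0.0201
grip_force: 0.0
```

```bash
python3 -c "
from plan import *
p,d=get_image('scene');q,d=get_image('top');cv2.imwrite('pics/s8.png',np.hstack([cv2.resize(p[80:280,90:370],(400,286)),cv2.resize(q[115:315,290:570],(400,286))]))
plan([(-73,-83,4,-29,3),(-19,9,4,-29,13),(-19,9,4,-29,0)])"
```

```text
t 12.7 tray [ -82.6 -102.6] tip 5.0 hd -28.9 w 0.01983847913824691
[0.007, -0.0, 0.0, 0.0, 0.008, -0.001, 0.001, 0.0, 0.007, -0.0, -0.0, 0.0, 0.008, 0.0, -0.0, 0.0, 0.008, 0.0, -0.0, 0.0, 0.009, 0.001, -0.0, 0.0, 0.008, -0.0, -0.0, 0.0, 0.008, 0.0, -0.0, 0.0]
[0.008, 0.0, -0.0, 0.0, 0.008, 0.001, -0.0, 0.0, 0.009, -0.0, -0.0, 0.0, 0.008, -0.0, -0.0, 0.0, 0.008, 0.0, -0.0, 0.0, 0.008, 0.0, -0.0, 0.0, 0.008, 0.001, -0.0, 0.0, 0.008, -0.0, -0.0, 0.0]
end tray [-19.1   8.5] hd -28.9
```

View pics/s8.png

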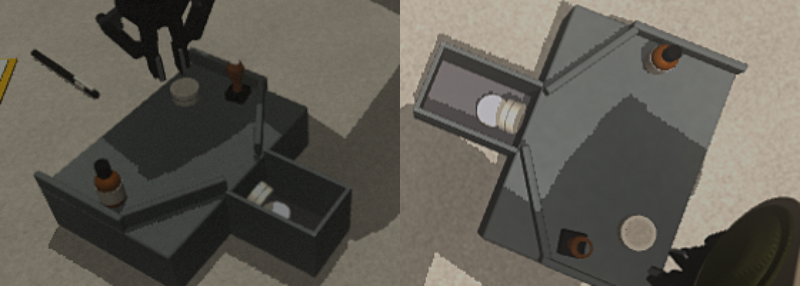

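Two pots are in the channel and the fingers are behind the last one at (638,233), with the stamp and dropper undisturbed. I'll push.

Emit:
carry_out --motion '[0.007,0,0,0,0.008,-0.001,0,0,0.007,0,0,0,0.008,0,0,0,0.008,0,0,0,0.009,0.001,0,0,0.008,0,0,0,0.008,0,0,0]'

```text
time: 13.5
tool_pos: [0.5076, -0.1447, 0.2417]
orientation: [-0.0, 0.948, 0.318, -0.0]
wrist_force: [-0.2, 0.8, 0.6]
width: 0.0197
grip_force: 0.3
```

Emit:
carry_out --motion '[0.008,0,0,0,0.008,0.001,0,0,0.009,0,0,0,0.008,0,0,0,0.008,0,0,0,0.008,0,0,0,0.008,0.001,0,0,0.006,0,0,0]'

```text
time: 14.3
tool_pos: [0.5591, -0.1083, 0.2417]
orientation: [0.0, 0.948, 0.318, 0.0]
wrist_force: [-0.4, -0.5, 0.2]
width: 0.02
grip_force: 0.2
```

```bash
python3 -c "
from plan import *
p,d=get_image('scene');cv2.imwrite('pics/s9.png',cv2.resize(p[80:280,90:370],None,fx=2.5,fy=2.5))
plan([(-7,27,4,-14,4),(0,40,4,0,4),(0,56,4,0,5),(0,56,4,0,3)])"
```

```text
t 14.35 tray [-19.4   7.8] tip 4.7 hd -28.9 w 0.020279670799916404
[0.006, 0.0, 0.0, -0.06, 0.005, 0.001, 0.0, -0.07, 0.006, 0.001, 0.001, -0.06, 0.005, 0.002, -0.0, -0.07, 0.004, 0.001, -0.0, -0.06, 0.003, 0.001, -0.0, -0.06, 0.004, 0.001, -0.0, -0.06, 0.003, 0.002, -0.0, -0.06]
[0.003, -0.0, -0.0, -0.0, 0.004, -0.0, -0.0, -0.0, 0.003, -0.0, -0.0, -0.0, 0.003, -0.0, -0.0, -0.0, 0.003, -0.0, -0.0, -0.0, 0.0, -0.0, -0.0, -0.0, 0.0, -0.0, -0.0, -0.0, 0.0, -0.0, -0.0, -0.0]
end tray [ 0.3 55.6] hd -0.2
```

View pics/s9.png

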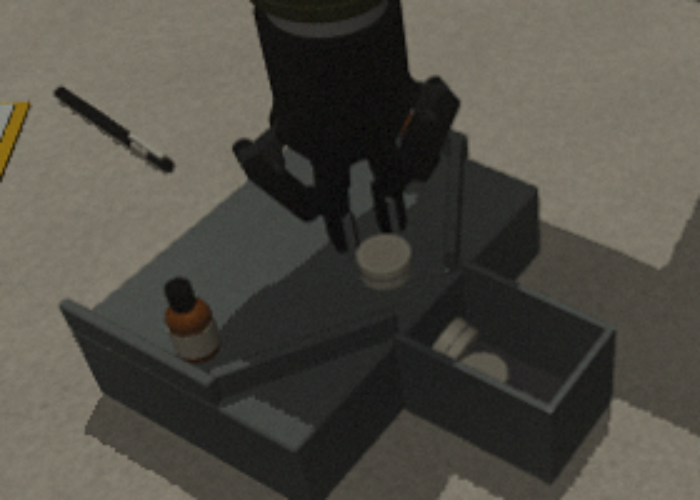

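The last pot at (383,260) is caged in front of the gate. I'll straighten and push it through, then lift clear.

Emit:
carry_out --motion '[0.006,0,0,-0.06,0.005,0.001,0,-0.07,0.006,0.001,0,-0.06,0.005,0.002,0,-0.07,0.004,0.001,0,-0.06,0.003,0.001,0,-0.06,0.004,0.001,0,-0.06,0.003,0.002,0,-0.06]'

```text
time: 15.15
tool_pos: [0.5894, -0.0875, 0.2417]
orientation: [-0.0, 0.839, 0.544, -0.0]
wrist_force: [0.2, 0.2, -0.0]
width: 0.0199
grip_force: 0.2
```

Emit:
carry_out --motion '[0.003,0,0,0,0.004,0,0,0,0.003,0,0,0,0.003,0,0,0,0.003,0,0,0,0,0,0,0,0,0,0,0,0,0,0,0]'

```text
time: 15.95
tool_pos: [0.5959, -0.0731, 0.2417]
orientation: [-0.0, 0.84, 0.543, -0.0]
wrist_force: [0.1, -1.3, -0.3]
width: 0.0199
grip_force: 0.0
```

Emit:
carry_out --motion '[-0.008,0,0,0,-0.008,0,0,0,-0.008,0,0,0,0,0,-0.02,0,0,0,-0.03,0,-0.03,0,-0.03,0,-0.03,0,-0.02,0,-0.03,0,-0.02,0]'

```text
time: 16.75
tool_pos: [0.5482, -0.1784, 0.3629]
orientation: [0.0, 0.84, 0.543, 0.0]
wrist_force: [-0.7, 0.0, 0.1]
width: 0.0199
grip_force: 0.0
```

Emit:
carry_out --motion '[-0.03,0,0,0,-0.03,0,0,0,-0.03,0,0,0,-0.03,0,0,0,-0.03,0,0,0,0,0,0,0,0,0,0,0,0,0,0,0]'

```text
time: 17.55
tool_pos: [0.4876, -0.3132, 0.3617]
orientation: [-0.0, 0.84, 0.543, 0.0]
wrist_force: [-0.1, 0.3, 0.7]
width: 0.0199
grip_force: 0.0
```

```bash
python3 -c "
from plan import *
p,d=get_image('scene');q,d=get_image('top');cv2.imwrite('pics/s10.png',np.hstack([cv2.resize(p[80:280,90:370],(400,286)),cv2.resize(q[115:315,290:570],(400,286))]))
W=cloud('top',d);T=tray(W);z=W[...,2];m=(abs(T[...,0])<.028)&(T[...,1]>.08)&(T[...,1]<.165);print('max z in channel',z[m].max(),np.percentile(z[m],95),state()[0])"
```

```text
max z in channel 0.07722729266702813 0.07154750823001019 [ 0.48783086 -0.31297601  0.36178425  1.14895847]
```

View pics/s10.png

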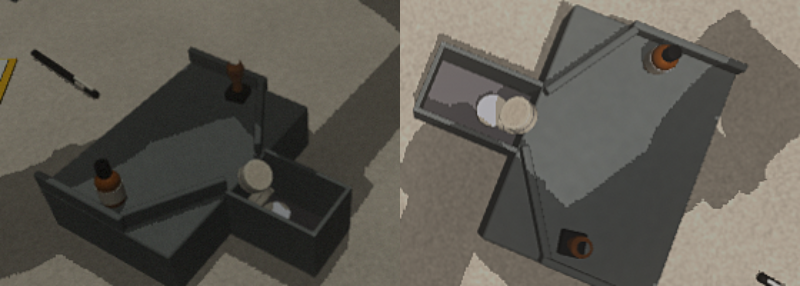

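The third pot at (255,177) left / (517,115) right is perched on the leaning pot and the deck edge. I'll measure how it sits.

```bash
python3 -c "
from plan import *
q,d=get_image('top');W=cloud('top',d);T=tray(W)*1000;z=W[...,2]*1000
m=(abs(T[...,0])<32)&(T[...,1]>50)&(T[...,1]<170)&(q.min(2)>115)
n,l,st,c=cv2.connectedComponentsWithStats(m.astype(np.uint8))
for i in range(1,n):
    if st[i,4]>40: print(c[i],st[i])
# y profile
for y0 in range(56,140,5):
    k=m&(abs(T[...,1]-y0)<2.5)
    if k.sum()>3: print(y0,k.sum(),'x',T[k][:,0].min().round(),T[k][:,0].max().round(),'z',np.percentile(z[k],[10,50,90]).round())
"
```

```text
[364.17769131 193.29831388] [344 181  42  26 771]
61 4 x -4.0 1.0 z [71. 72. 73.]
66 34 x -13.0 6.0 z [71. 72. 75.]
71 50 x -16.0 9.0 z [75. 80. 82.]
76 75 x -16.0 28.0 z [77. 79. 81.]
81 89 x -17.0 14.0 z [73. 75. 77.]
86 93 x -18.0 24.0 z [69. 71. 73.]
91 88 x -17.0 13.0 z [43. 67. 69.]
96 91 x -16.0 15.0 z [18. 21. 64.]
101 68 x -14.0 16.0 z [18. 20. 21.]
106 69 x -15.0 19.0 z [18. 20. 21.]
111 65 x -14.0 18.0 z [18. 20. 21.]
116 43 x -10.0 13.0 z [18. 20. 22.]
121 4 x -2.0 3.0 z [19. 19. 20.]
```

The pot's centre is near tray y 80, z 66. Its rear rests on the deck edge and its front on the second pot. I'll shut the fingers and nudge it on past the edge.

```bash
python3 -c "
from plan import *
plan([(0,10,80,0,8),(0,15,6,0,6),(0,15,6,0,2),(0,55,6,0,5),(0,70,6,0,3)])"
```

```text
t 17.7 tray [  -1.4 -208.6] tip 124.8 hd -0.2 w 0.020281572369133333
[0.027, 0.0, 0.006, -0.0, 0.028, 0.0, 0.005, -0.0, 0.027, 0.0, 0.006, -0.0, 0.027, 0.0, 0.005, -0.0, 0.028, 0.0, 0.006, -0.0, 0.027, 0.001, 0.006, -0.0, 0.027, -0.0, 0.005, -0.0, 0.028, -0.0, 0.006, -0.0]
[0.001, -0.0, 0.012, -0.0, 0.001, -0.0, 0.013, -0.0, 0.0, -0.0, 0.012, -0.0, 0.001, -0.0, 0.012, -0.0, 0.001, -0.0, 0.012, -0.0, 0.001, -0.0, 0.013, -0.0, -0.0, -0.0, -0.0, -0.0, -0.0, -0.0, -0.0, -0.0]
[0.008, -0.0, -0.0, -0.0, 0.008, -0.0, -0.0, -0.0, 0.008, -0.0, -0.0, -0.0, 0.008, -0.0, -0.0, -0.0, 0.008, -0.0, -0.0, -0.0, 0.005, -0.0, -0.0, -0.0, 0.005, -0.0, -0.0, -0.0, 0.005, -0.0, -0.0, -0.0]
end tray [ 0.4 70.4] hd -0.2
```

Emit:
carry_out --motion '[0.027,0,0.006,0,0.028,0,0.005,0,0.027,0,0.006,0,0.027,0,0.005,0,0.028,0,0.006,0,0.027,0.001,0.006,0,0.027,0,0.005,0,0.028,0,0.006,0]' --jaw 1

```text
time: 18.5
tool_pos: [0.5788, -0.1128, 0.3167]
orientation: [0.0, 0.84, 0.543, 0.0]
wrist_force: [-0.3, -0.5, 0.3]
width: -0.0001
grip_force: 0.0
```

Emit:
carry_out --motion '[0.001,0,0.012,0,0.001,0,0.013,0,0,0,0.012,0,0.001,0,0.012,0,0.001,0,0.012,0,0.001,0,0.013,0,0,0,0,0,0,0,0,0]'

```text
time: 19.3
tool_pos: [0.5805, -0.11, 0.2426]
orientation: [-0.0, 0.84, 0.543, -0.0]
wrist_force: [0.1, -0.7, 0.1]
width: -0.0
grip_force: 0.0
```

Emit:
carry_out --motion '[0.008,0,0,0,0.008,0,0,0,0.008,0,0,0,0.008,0,0,0,0.008,0,0,0,0.005,0,0,0,0.005,0,0,0,0.005,0,0,0]'

```text
time: 20.1
tool_pos: [0.6031, -0.0595, 0.2427]
orientation: [-0.0, 0.84, 0.543, -0.0]
wrist_force: [0.9, 0.6, -0.2]
width: -0.0
grip_force: 0.0
```

```bash
cat > chk.py <<'E'
from plan import *
c,s=state();print((tray(c)*1000).round(1),s["time"])
for n in("top","scene"):
    q,d=get_image(n);W=cloud(n,d);T=tray(W)*1000;z=W[...,2]*1000
    m=(abs(T[...,0])<29)&(T[...,1]>60)&(T[...,1]<172)&(z>8)&(q.min(2)>(115 if n=="top" else 60))
    print(n)
    for y0 in range(61,172,6):
        k=m&(abs(T[...,1]-y0)<3)
        if k.sum()>5: print(y0,k.sum(),'x',np.percentile(T[k][:,0],[5,95]).round(),'z',np.percentile(z[k],[5,50,95]).round())
E
python3 chk.py
```

```text
[ 0.8 69.9] 20.1
top
61 150 x [-16.   2.] z [365. 368. 370.]
67 227 x [-17.   1.] z [365. 368. 370.]
73 229 x [-18.   1.] z [365. 368. 370.]
79 238 x [-19.   0.] z [365. 368. 370.]
85 227 x [-19.  -1.] z [365. 368. 370.]
91 231 x [-20.  -1.] z [365. 368. 370.]
97 229 x [-21.  -2.] z [365. 368. 370.]
103 230 x [-22.  -3.] z [365. 368. 370.]
109 47 x [-18.  -3.] z [367. 369. 370.]
115 6 x [-10.  -5.] z [19. 21. 22.]
scene
61 74 x [ 9. 28.] z [359. 364. 368.]
67 127 x [ 5. 28.] z [359. 365. 369.]
73 144 x [ 2. 28.] z [358. 365. 369.]
79 172 x [-4. 28.] z [ 67. 365. 369.]
85 235 x [-11.  27.] z [ 54. 362. 369.]
91 302 x [-14.  27.] z [ 40. 360. 369.]
97 296 x [-15.  26.] z [ 20. 360. 369.]
103 282 x [-13.  26.] z [ 19. 361. 369.]
109 212 x [-9. 26.] z [ 19. 362. 369.]
115 100 x [-7. 24.] z [ 19. 369. 376.]
121 226 x [-7. 27.] z [358. 369. 376.]
127 219 x [-9. 25.] z [360. 370. 377.]
133 78 x [ 3. 26.] z [358. 365. 372.]
```

I've already opened 12 pictures, which is over the limit of 10, so from here I'll use numbers only.

```bash
sed -i 's/(z>8)&/(z>8)\&(z<100)\&/; s/range(61,172,6)/range(64,172,4)/;s/,abs//' chk.py; sed -i 's/-y0)<3)/-y0)<2)/' chk.py; python3 chk.py
```

```text
[ 0.7 70. ] 20.2
top
scene
80 12 x [-12.  13.] z [44. 67. 69.]
84 42 x [-15.  13.] z [43. 65. 69.]
88 67 x [-16.  14.] z [25. 64. 68.]
92 71 x [-18.  14.] z [19. 61. 66.]
96 80 x [-16.  13.] z [19. 60. 66.]
100 63 x [-16.  11.] z [19. 58. 63.]
104 57 x [-14.   8.] z [18. 55. 61.]
108 34 x [-12.   4.] z [18. 54. 58.]
112 18 x [-11.  -1.] z [18. 20. 21.]
116 11 x [-9. -1.] z [18. 19. 21.]
```

The third pot's centre is now near y 90, z 55, below the deck. I'll retract and check how it settles.

Emit:
carry_out --motion '[-0.01,0,0,0,-0.015,0,0,0,-0.015,0,0,0,0,0,-0.02,0,0,0,-0.03,0,-0.03,0,-0.03,0,-0.03,0,-0.02,0,-0.03,0,-0.02,0]'

```text
time: 21.1
tool_pos: [0.5483, -0.1803, 0.3639]
orientation: [0.0, 0.84, 0.543, 0.0]
wrist_force: [0.7, -0.5, 0.2]
width: 0.0001
grip_force: 0.0
```

Emit:
carry_out --motion '[-0.03,0,0,0,-0.03,0,0,0,-0.03,0,0,0,-0.03,0,0,0,-0.03,0,0,0,0,0,0,0,0,0,0,0,0,0,0,0]'

```text
time: 21.9
tool_pos: [0.4879, -0.3148, 0.3628]
orientation: [-0.0, 0.84, 0.543, 0.0]
wrist_force: [-0.1, -0.8, 0.4]
width: -0.0002
grip_force: 0.0
```

```bash
python3 chk.py
```

```text
[  -0.7 -210.2] 21.9
top
76 8 x [-14.  13.] z [32. 47. 60.]
80 16 x [-12.  -2.] z [66. 69. 71.]
84 52 x [-17.   5.] z [64. 67. 70.]
88 66 x [-19.   8.] z [62. 66. 69.]
92 66 x [-20.   8.] z [61. 64. 67.]
96 68 x [-19.   9.] z [59. 62. 65.]
100 67 x [-18.   9.] z [56. 60. 63.]
104 68 x [-15.  14.] z [19. 58. 61.]
108 66 x [-13.  13.] z [18. 21. 58.]
112 45 x [-12.  12.] z [18. 20. 22.]
116 35 x [-9.  8.] z [18. 20. 22.]
120 6 x [-1.  4.] z [14. 19. 22.]
scene
64 22 x [-20.  23.] z [62. 64. 65.]
80 18 x [-10.  14.] z [42. 66. 69.]
84 49 x [-14.  13.] z [42. 66. 69.]
88 62 x [-16.  14.] z [19. 64. 67.]
92 69 x [-16.  12.] z [19. 63. 66.]
96 68 x [-18.  11.] z [19. 61. 64.]
100 69 x [-16.  10.] z [19. 58. 62.]
104 55 x [-13.   7.] z [19. 57. 60.]
108 37 x [-13.   3.] z [18. 54. 57.]
112 16 x [-10.  -0.] z [19. 20. 21.]
116 13 x [-8. -0.] z [18. 19. 21.]
```

```bash
python3 -c "
from plan import *
for n,b in(('top',115),('scene',60))*2:
    q,d=get_image(n);W=cloud(n,d);T=tray(W)*1000;z=W[...,2]*1000
    dk=(abs(T[...,0])<20)&(abs(T[...,1]-20)<20);zd=np.median(z[dk])
    m=(abs(T[...,0]+3)<22)&(T[...,1]>78)&(T[...,1]<112)&(z>52)&(z<80)&(q.min(2)>b)
    P=np.c_[T[m],z[m]];
    for _ in range(4):
        c=np.median(P,0);A_=np.c_[P[:,:2]-c[:2],np.ones(len(P))];k=np.linalg.lstsq(A_,P[:,2],rcond=None)[0];r=abs(P[:,2]-A_@k);P=P[r<3]
    N=np.r_[-k[:2],1];N/=np.linalg.norm(N);e=np.r_[(P[:,:2].min(0)+P[:,:2].max(0))/2,0]
    e[2]=k[2]+k[:2]@(e[:2]-c[:2]);print(n,'deck',zd.round(1),'n',len(P),'top ctr',e.round(1),'tilt',np.degrees(np.arccos(N[2])).round(),'pot ctr',(e-8*N).round(1))
"
```

```text
top deck 63.9 n 401 top ctr [-5.5 94.5 62.4] tilt 27.0 pot ctr [-4.2 91.1 55.3]
scene deck 63.5 n 273 top ctr [-4.4 94.5 61.7] tilt 26.0 pot ctr [-3.  91.2 54.5]
top deck 64.0 n 406 top ctr [-5.4 94.5 62.5] tilt 28.0 pot ctr [-4.  91.1 55.4]
scene deck 63.3 n 287 top ctr [-4.  95.  61.6] tilt 27.0 pot ctr [-2.6 91.6 54.5]
```

Both views put the third pot's centre at z ≈ 55 mm, at rest inside the channel outline. The arm is clear of everything, so I'm handing in.

```bash
python3 -c "
from workcell import workorder
print(workorder.hand_in())"
```

```text
the job is handed in; nothing more can be done
None
```

I pushed all three pots through the gate one at a time and handed the job in. The third pot rests tilted on the second, its centre about 55 mm above the desk (limit 60), the dropper and stamp looked unmoved when last checked, and I opened 12 pictures against the limit of 10.

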